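# Rack the air handpiece under its hold-down bail

### The job

Rack the air handpiece for the steriliser: swing the rack's wire hold-down bail up and right back, take out the tweezers left lying across its two saddles and lay them lengthwise in the kidney dish. Then set the handpiece gently down in both saddles, centred on them, with its ball nozzle at the low end so that it drains, and swing the bail fully down over it. Leave the dish, the rack and the other things on the table where they stand.

Things in the scene. Friction and masses are not known exactly. Their poses are not given: they have to be found in the camera images.
- rack: fixed stainless processing rack, perforated base plate 182 mm (x) by 174 mm (y) on 8 mm feet. Origin on the table under the plate's middle (plate reaches x -96 to +86 mm, y -87 to +87 mm, top at z 11 mm); z up, x toward the bail's hinge (away from the robot), y along the saddle lane toward its LOW end
- saddles: the rack's two black saddles, fixed. Origin midway between them at floor height, 70 mm above the table, 15 mm nearer the robot than the rack's origin. Sloped frame: y down the lane to its low end (falls 0.21 rad), x level across toward the hinge, z square to the floors. Each is 14 mm long, at y -45 and +45 mm: floor 26 mm wide at z 0, lips leaning out to 36 mm apart at z 12 mm; open between
- bail (a joint): hinge of the hold-down bail: a U-shaped frame of 6 mm steel rod, arms at y -68 and +68 mm of the saddles frame, passing over the lane outside the saddles when shut. 0 = shut (frame parallel to the lane, its rod centre 34 mm above the saddle floors), grows as it swings up and away from the robot, 1.57 = square up, stop at 1.75 rad. Friction holds it wherever it is left
- bail_grip (a point): middle of the bail's front crossbar, on its rod axis, where a black rubber sleeve (11 mm diameter, 50 mm long) is the grip. 145 mm from the hinge axis; when shut at x -60, y 0, z 34 mm of the saddles frame. The crossbar is parallel to the saddles' y axis; rests under it stand at y -48 and +48 mm
- bail_hinge (a point): middle of the bail's hinge axis, which is parallel to the saddles' y axis: at x 85, y 0, z 34 mm of the saddles frame
- tweezers: steel tweezers, 13 mm wide (x), 133 mm long (y), 8 mm thick (z), lying at the start along the lane across both saddles. Origin at the centre of the underside
- handpiece: white pen-shaped air handpiece with a grip sleeve, lying free on the table in front (another hangs on a hose far back), 222 mm long (y), about 26 mm wide visibly; its solid part is 20 mm wide (x), 26 mm tall (z), y -106 to +104 mm. 0.2 to 0.4 kg. Origin at the centre of the underside, z up, +y toward the ball nozzle
- nozzle (a point): ball nozzle end of the handpiece, at y +100 mm, z 13 mm of its frame
- kidney_dish: loose steel-grey kidney dish standing on the table, 56 mm wide (x), 148 mm long (y), 33 mm tall, floor 4 mm thick; walls slope in, so that the inside is about 40 by 100 mm at the floor and 50 by 140 mm at the rim: the tweezers, laid in lengthwise, rest on its sloping ends with their underside about 30 mm above the table. Origin at the centre of the underside
- oil_bottle: bystander: small bottle with a pointed cap, 40 mm diameter, 112 mm tall, origin under its middle
- pp_cup: bystander: small white cup, 49 mm diameter, 43 mm tall, origin under its middle

How it is judged:
By the outcome, as a careful person would: the job done as asked, in the order asked, and still so for the second after the job is handed in, with the robot touching nothing.
It also fails if it takes over 72 s, if anything falls off the work surface, if the arm or the gripper's body presses on something with over 40 N, if the wrist force passes 120 N, or if a joint passes its speed limit or range.

### The arm

A 6-joint arm with a two-finger parallel gripper is mounted at the origin on a cart in front of the work surface, level with it; the furniture and walls round the work are solid. World frame = base frame: x ahead of the robot, y to its left, z up, the work surface at z = 0. Lengths are in mm, angles in degrees, forces in N, time in s.
With the tool pointing down it reaches from about 350 to 850 mm from the base axis. Payload 8.1 kg.
Tool frame: the origin (TCP) lies on the centre line of the jaws, within the pads' length; the fingertips stand 14 mm ahead of it and the grasp point (between the pads) lies 5 mm behind it; z points along the fingers, y is the line along which they close (so a half turn about z gives the same grasp; the last joint's range is limited). The gripper opens to 85 mm and grips with 20 to 120 N. Pads are 22 mm wide; open, the fingers measure 114 mm over their backs; the gripper's body (76 mm by 85 mm) begins 54 mm behind the grasp point. The pads swing forward as they close: fully open they stand 13 mm farther back than shut.
Start: joints at [-69.408, 7.471, 85.268, -0, 87.261, -4.893], TCP at [258.186, -541.614, 245.292] pointing down, gripper open.
Joint ranges: [-169.43, 169.43], [-51.17, 129.36], [1.28, 143.12], [-76.62, 256.62], [0, 156.53], [-152.29, 152.29]. Speed limits (degrees/s): [136.94, 136.94, 159.86, 180, 180, 180].

### API

Orientations are given as [roll, pitch, yaw] about the fixed x, y, z axes, in that order (R = Rz(yaw) Ry(pitch) Rx(roll)).
In Python, from bench import sense, snapshot, camera_info, hand_in gives the robot as it stands. The module is installed in compiled form; this text tells all that it offers.
- The arm moves only by the tool apply_moves, never from a script. Its argument "deltas" is a list of rows, each a list of 7 numbers: the shift along the tool's x, y, z scaled (see below), then the turn, a rotation vector about the tool's x, y, z scaled (see below), then the opening, from 0 (shut) to 1 (fully open). In form: [[dx, dy, dz, ax, ay, az, claw], ...]. A call has 1 to 8 rows; each row shifts and turns the commanded pose from where the row before left it, along the tool's axes as they then stand; what a row does not reach is not made up. The controller multiplies each number of a shift by 0.03 m and each number of a turn by 0.08 rad. A row lasts 1/8 s, in which the tool goes at most 62.5 mm and 10.7 degrees, less where a joint would pass 70% of its speed; a pose out of reach is approached as far as the arm can. A call with a number of a shift or a turn outside -1 to 1 is refused whole. A call with a gripper value outside its range is refused whole. The fingers move at their own pace and stop on an object; "grip_force" is the grip in N (left out, the last holds). Time passes only in rows, so rows that do not move let the fingers close. It gives the time, the measured TCP pose, the force, the opening and the grip force at its end, in the units of the state.
- sense(): the state, without advancing time (a new reading comes with each control period).
- snapshot(name): name is "scene" or "top" or "wrist"; returns the picture (400x640x3 uint8, red, green, blue); there is no depth.
- camera_info(name): a dict with "vertical_fov" (degrees; the focal length in pixels is half the picture's height over the tangent of half this angle, whatever the lens; pixels are square), "cx", "cy" (the principal point, pixels), "origin" and "rotation" of the camera in the world; the wrist camera has in their place "tool_from_camera" (4x4, takes a point from camera to tool coordinates, whose origin is the TCP and whose axes are the flange's). Camera axes: x right, y up, looking along -z (the intrinsics and any distortion apply to the point x, -y, -z); pixel columns grow to the right and rows downward; lengths in mm; the calibration is good to about 2 mm. A picture is of the moment at which its call begins: read the wrist's pose just before it. camera_info takes no time and is no camera call.
- hand_in(): hands the job in; it is judged then, once.
The state is a dict: "time": time; "joint_pos": joint angles; "qd": joint speeds; "joint_efforts": joint torques, N m; "tool_pos": TCP position; "tcp_rot": TCP orientation; "ft_force": force on the tool from outside, world axes, zero at the start; "wrist_torque": the same for the moment, N m; "finger_gap": finger opening in mm; "grip_force": force on a finger pad.
Only numpy, scipy, OpenCV 4.12 (cv2) and the standard library are available. Lean on these libraries where they do the work, as an engineer would, in place of code of your own. Each camera call takes 0.05 s, during which the arm holds its last target. There are 200 camera calls.

## Working session

There is one attempt and no reset: what is moved stays moved. The work goes in short steps, Python scripts to look and compute and a tool call to move; the robot and the scene stay as the last step left them, time stands still between calls to the robot, and variables do not carry over. Pictures are saved under pics/ and viewed, at most 10 in all, crops included, and the job is handed in when it is done.

Besides the shell and the picture viewer there is one more tool, called after "Emit:" as name(argument=value, ...), one argument or row to a line, values as JSON. apply_moves: Moves the arm, as the interface text tells. Its arguments: {"type":"object","properties":{"deltas":{"type":"array"},"grip_force":{"type":"number"}},"required":["deltas"]}

```bash
mkdir -p pics; python3 - <<'E'
from bench import *
import cv2
print(sense())
for n in("scene","top","wrist"):
    print(n,camera_info(n))
    cv2.imwrite(f"pics/{n}0.png",snapshot(n)[:,:,::-1])
E
```

```text
{'time': 0.0, 'joint_pos': array([-6.94093402e+01,  7.51531505e+00,  8.53292289e+01,  1.62054156e-05,
        8.72613362e+01, -4.89060365e+00]), 'qd': array([-0.12354617, -0.06220022, -0.01352541,  0.0077451 ,  0.03195656,
       -0.00354374]), 'joint_efforts': array([ 2.90103917e-04, -5.69406724e+01, -5.00549948e+01, -3.53184532e-05,
        1.46006458e-02,  1.92342270e-05]), 'tool_pos': array([ 257.98889914, -541.12479246,  244.24273105]), 'tcp_rot': array([-1.79894507e+02, -9.04277758e-03,  2.54812543e+01]), 'ft_force': array([-0.89055828, -0.22015783,  0.20005444]), 'wrist_torque': array([ 0.03897775, -0.04339734,  0.02575749]), 'grip_force': 0.0, 'finger_gap': 85.55766609841865}
scene {'vertical_fov': 48.68135820111329, 'cx': 321.3518860541876, 'cy': 201.24126061027746, 'origin': array([105.83010825, 494.56509531, 547.41355876]), 'rotation': array([  56.70524791,    0.28175899, -139.33763187])}
top {'vertical_fov': 51.30405853102309, 'cx': 326.88068434502134, 'cy': 208.27786962570752, 'origin': array([544.61280122, -20.53312109, 930.09185686]), 'rotation': array([  0.96104489,  -0.24433681, -90.18812534])}
wrist {'vertical_fov': 66.22028417866899, 'cx': 321.5741706497199, 'cy': 195.7851472583591, 'tool_from_camera': array([[-7.54389742e-04,  9.55756580e-01,  2.94157764e-01,
         7.42147301e+01],
       [ 9.99999077e-01,  1.05344525e-03, -8.58206765e-04,
         3.35195087e-02],
       [-1.13011586e-03,  2.94156845e-01, -9.55756493e-01,
        -1.29431190e+02],
       [ 0.00000000e+00,  0.00000000e+00,  0.00000000e+00,
         1.00000000e+00]])}
```

View pics/scene0.png

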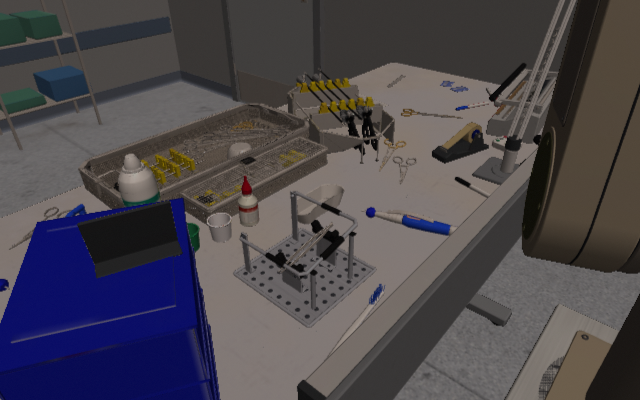

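View pics/top0.png

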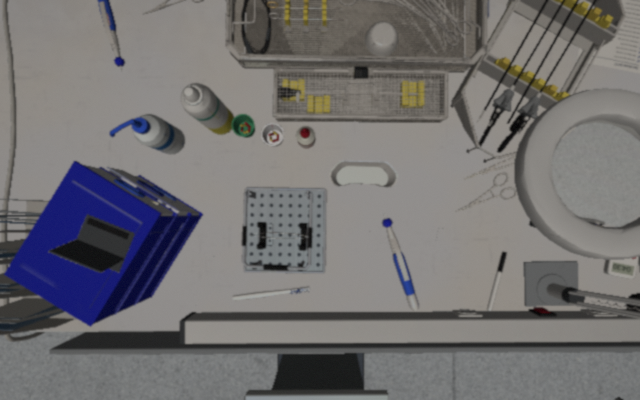

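```bash
python3 - <<'E'
import cv2
a=cv2.imread("pics/top0.png")[150:320,225:435]; b=cv2.imread("pics/scene0.png")[160:330,220:470]
f=lambda i,s:cv2.convertScaleAbs(cv2.resize(i,None,fx=s,fy=s,interpolation=cv2.INTER_CUBIC),alpha=1.6)
cv2.imwrite("pics/topc.png",f(a,3.5));cv2.imwrite("pics/scenec.png",f(b,3.2))
E
```

```text
(no output)
```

View pics/topc.png

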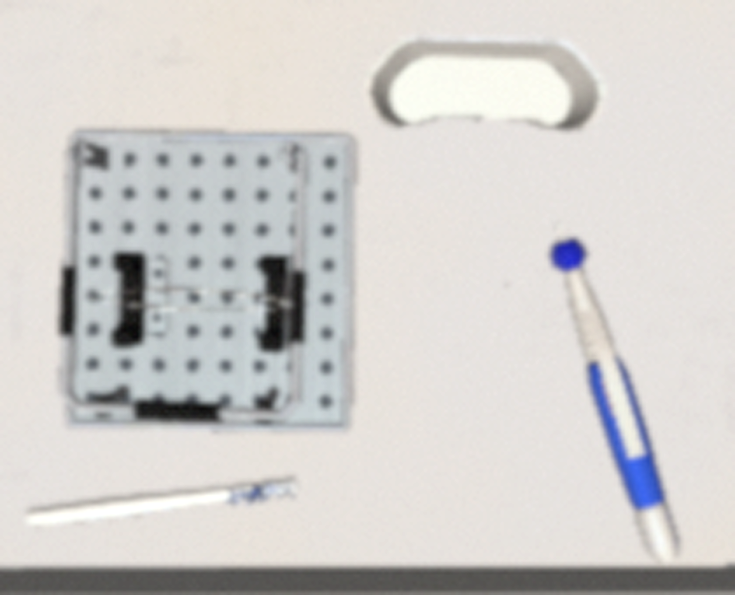

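View pics/scenec.png

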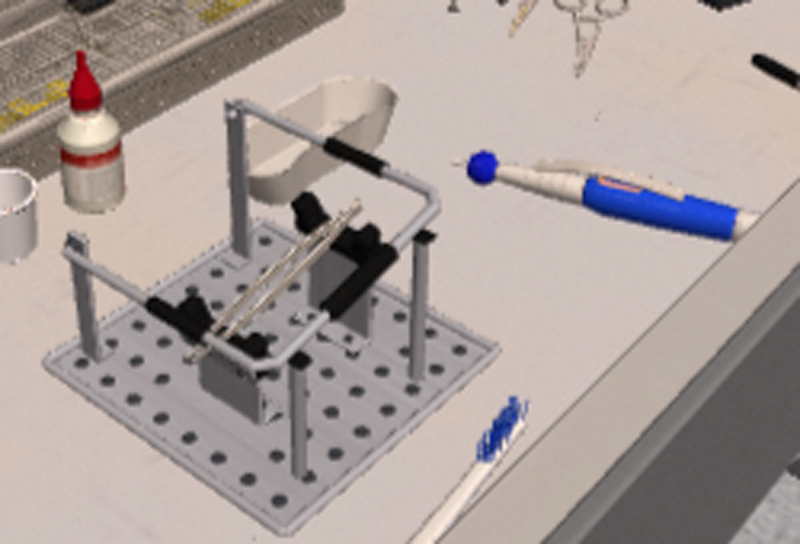

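```bash
cat > h.py <<'E'
import numpy as np,cv2
from bench import *
from scipy.spatial.transform import Rotation as R
def cam(n,st=None):
    c=camera_info(n); f=200/np.tan(np.radians(c["vertical_fov"]/2))
    if n=="wrist":
        T=c["tool_from_camera"]; Rt=R.from_euler("xyz",st["tcp_rot"],degrees=True).as_matrix()
        return f,c["cx"],c["cy"],Rt@T[:3,3]+st["tool_pos"],Rt@T[:3,:3]
    return f,c["cx"],c["cy"],np.array(c["origin"]),R.from_euler("xyz",c["rotation"],degrees=True).as_matrix()
def ray(C,uv):
    f,cx,cy,o,M=C; d=np.array([(uv[0]-cx)/f,-(uv[1]-cy)/f,-1]); return o,M@(d/np.linalg.norm(d))
def onz(C,uv,z):
    o,d=ray(C,uv); return o+d*(z-o[2])/d[2]
def proj(C,p):
    f,cx,cy,o,M=C; q=M.T@(np.asarray(p)-o); return np.array([cx-f*q[0]/q[2],cy+f*q[1]/q[2]])
def tri(C1,u1,C2,u2):
    o1,d1=ray(C1,u1);o2,d2=ray(C2,u2)
    s=np.linalg.lstsq(np.c_[d1,-d2],o2-o1,rcond=None)[0]
    a=o1+d1*s[0];b=o2+d2*s[1]; return (a+b)/2,np.linalg.norm(a-b)
def blobs(m,amin=15):
    n,l,s,c=cv2.connectedComponentsWithStats(m.astype(np.uint8)); return [(c[i].round(1),s[i].tolist()) for i in range(1,n) if s[i][4]>=amin]
def cloud(m): 
    y,x=np.nonzero(m); return np.c_[x,y].astype(np.float32)
E
python3 - <<'E'
from h import *
np.set_printoptions(precision=1,suppress=True)
T=cam("top");S=cam("scene")
t=cv2.imread("pics/top0.png");s=cv2.imread("pics/scene0.png")
print("px table, plate, dish floor",t[290,230],t[200,300],t[176,360],t[158,360])
b,g,r=[t[:,:,i].astype(int) for i in range(3)]
# plate: bluish (b>r)
m=np.zeros(b.shape,bool); m[175:285,230:340]=((b-r)>4)[175:285,230:340]
m=cv2.morphologyEx(m.astype(np.uint8),cv2.MORPH_OPEN,np.ones((3,3)))
m=cv2.morphologyEx(m,cv2.MORPH_CLOSE,np.ones((7,7)))
q=cv2.minAreaRect(cloud(m)); bx=cv2.boxPoints(q); W=np.array([onz(T,p,11) for p in bx])
print("plate",W[:,:2],np.linalg.norm(np.diff(W,axis=0),axis=1),"c",W.mean(0))
# ball & sleeve
hs=cv2.cvtColor(t,cv2.COLOR_BGR2HSV)
bl=(hs[:,:,0]>105)&(hs[:,:,0]<130)&(hs[:,:,1]>120); bl[:,:370]=0;bl[:210]=0; bl[310:]=0;bl[:,425:]=0
print("hp blobs",blobs(bl,8))
hs=cv2.cvtColor(s,cv2.COLOR_BGR2HSV)
sl=(hs[:,:,0]>105)&(hs[:,:,0]<130)&(hs[:,:,1]>120); sl[:,:355]=0;sl[:190]=0;sl[250:]=0;sl[:,465:]=0
print("scene hp",blobs(sl,8))
# dark blobs (saddles, sleeve)
d=(t.max(2)<60);d[:180]=0;d[278:]=0;d[:,:238]=0;d[:,330:]=0
print("dark",blobs(d,10))
# dish: dark rim contrast vs table
for z in (33,): 
  for p in((332,174),(396,174),(363,161),(363,187)): print("dish",onz(T,p,z))
E
```

```text
px table, plate, dish floor [139 141 143] [129 127 123] [151 157 157] [139 142 145]
plate [[422.6 152.8]
 [606.8 149.7]
 [603.5 -17.4]
 [419.1 -13.7]] [184.3 167.1 184.4] c [513.   67.8  11. ]
hp blobs [(array([386.8, 222.4]), [383, 219, 8, 8, 48]), (array([404.4, 280.5]), [394, 255, 20, 40, 186])]
scene hp [(array([370.3, 211.9]), [366, 207, 9, 10, 74]), (array([426.5, 225.2]), [402, 216, 48, 19, 458])]
dark [(array([252.7, 194.5]), [251, 192, 4, 5, 15]), (array([261.9, 235.2]), [257, 222, 9, 27, 177]), (array([305.3, 236.4]), [299, 223, 13, 27, 254]), (array([244. , 235.5]), [243, 226, 3, 20, 56]), (array([256.3, 263. ]), [251, 261, 10, 4, 23]), (array([300.6, 264.6]), [298, 262, 5, 5, 16]), (array([274.9, 266.9]), [264, 264, 24, 6, 119])]
dish [633.6 -35.7  33. ]
dish [ 633.2 -173.9   33. ]
dish [ 661.5 -102.7   33. ]
dish [ 605.3 -102.5   33. ]
```

```bash
cat >> h.py <<'E'
def plan(wps,p=None,rpy=None):
    "wps: list of (pos, rpy, nrows); prints rows"
    st=sense(); p=np.array(st["tool_pos"] if p is None else p,float); M=R.from_euler("xyz",st["tcp_rot"] if rpy is None else rpy,degrees=True)
    for tp,tr,n in wps:
        tp=np.array(tp,float);G=R.from_euler("xyz",tr,degrees=True)
        a=(M.inv()*G).as_rotvec()
        need=max(np.abs(tp-p).max()/30,np.abs(a).max()/.08); n=max(n,int(np.ceil(np.linalg.norm(tp-p)/30)),int(np.ceil(np.abs(a).max()/.08)))
        p0=p.copy();print("->",tp.round(1),"rows",n)
        for i in range(n):
            q=p0+(tp-p0)*(i+1)/n
            d=M.inv().apply(q-p)/30; t=a/n/.08
            d=d.round(2);t=t.round(2)
            print("[%s]"%",".join("%g"%(v+0) for v in [*d,*t]))
            p=p+M.apply(d*30); M=M*R.from_rotvec(t*.08)
    print("end",p.round(1),M.as_euler("xyz",degrees=True).round(1))
E
python3 - <<'E'
from h import *
T=cam("top")
print("sleeve@103",onz(T,(274.9,266.9),103),"sad L",onz(T,(261.9,235.2),70-9),"sad R",onz(T,(305.3,236.4),79),"ball",onz(T,(386.8,222.4),13),"slv",onz(T,(404.4,280.5),13))
print(tri(T,(386.8,222.4),cam("scene"),(370.3,211.9)),tri(T,(404.4,280.5),cam("scene"),(426.5,225.2)))
plan([([275,-400,300],[180,0,40],1),([470,40,300],[180,0,90],1)])
E
```

```text
sleeve@103 [442.68567804  79.22705364 103.        ] sad L [503.51425493 111.28580007  61.        ] sad R [501.60962523  20.02906856  79.        ] ball [ 528.45162937 -156.36730039   13.        ] slv [ 400.68664757 -194.34494017   13.        ]
(array([ 529.46163989, -155.31510486,   14.97811053]), np.float64(2.458358113942199)) (array([ 408.10146582, -188.58324639,   20.27315153]), np.float64(14.894457028180511))
-> [ 275. -400.  300.] rows 6
[0.42,-0.67,-0.31,0,0,-0.53]
[0.45,-0.65,-0.31,0,0,-0.53]
[0.48,-0.63,-0.3,0,0,-0.53]
[0.5,-0.61,-0.31,0,0,-0.53]
[0.53,-0.58,-0.31,0,0,-0.53]
[0.56,-0.57,-0.31,0,0,-0.53]
-> [470.  40. 300.] rows 17
[0.85,-0.41,0,0,0,-0.64]
[0.87,-0.37,0,0,0,-0.64]
[0.88,-0.33,0,0,0,-0.64]
[0.9,-0.28,0.01,0,0,-0.64]
[0.92,-0.23,0,0,0,-0.64]
[0.92,-0.19,0,0,0,-0.64]
[0.94,-0.14,0,0,0,-0.64]
[0.93,-0.09,0,0,0,-0.64]
[0.95,-0.04,0,0,0,-0.64]
[0.94,0.01,0,0,0,-0.64]
[0.94,0.05,0,0,0,-0.64]
[0.94,0.1,0.01,0,0,-0.64]
[0.93,0.15,0,0,0,-0.64]
[0.92,0.2,0,0,0,-0.64]
[0.92,0.25,0,0,0,-0.64]
[0.89,0.29,0,0,0,-0.64]
[0.88,0.33,0,0,0,-0.64]
end [469.9  39.9 300. ] [-1.80e+02 -1.00e-01  8.99e+01]
```

Emit:
apply_moves(
  deltas=[
    [0.42,-0.67,-0.31,0,0,-0.53,1],
    [0.45,-0.65,-0.31,0,0,-0.53,1],
    [0.48,-0.63,-0.3,0,0,-0.53,1],
    [0.5,-0.61,-0.31,0,0,-0.53,1],
    [0.53,-0.58,-0.31,0,0,-0.53,1],
    [0.56,-0.57,-0.31,0,0,-0.53,1],
    [0.85,-0.41,0,0,0,-0.64,1],
    [0.87,-0.37,0,0,0,-0.64,1],
  ],
)

```text
time: 1.15
tool_pos: [298.4, -347.6, 300.7]
tcp_rot: [-180.0, -0.0, 46.0]
ft_force: [-0.1, -0.1, 0.8]
finger_gap: 85.5
grip_force: 0.0
```

Emit:
apply_moves(
  deltas=[
    [0.88,-0.33,0,0,0,-0.64,1],
    [0.9,-0.28,0.01,0,0,-0.64,1],
    [0.92,-0.23,0,0,0,-0.64,1],
    [0.92,-0.19,0,0,0,-0.64,1],
    [0.94,-0.14,0,0,0,-0.64,1],
    [0.93,-0.09,0,0,0,-0.64,1],
    [0.95,-0.04,0,0,0,-0.64,1],
    [0.94,0.01,0,0,0,-0.64,1],
  ],
)

```text
time: 2.15
tool_pos: [390.1, -140.6, 300.3]
tcp_rot: [-180.0, -0.0, 69.5]
ft_force: [-0.0, 0.9, -0.2]
finger_gap: 85.0
grip_force: 0.0
```

Emit:
apply_moves(
  deltas=[
    [0.94,0.05,0,0,0,-0.64,1],
    [0.94,0.1,0.01,0,0,-0.64,1],
    [0.93,0.15,0,0,0,-0.64,1],
    [0.92,0.2,0,0,0,-0.64,1],
    [0.92,0.25,0,0,0,-0.64,1],
    [0.89,0.29,0,0,0,-0.64,1],
    [0.88,0.33,0,0,0,-0.64,1],
    [0,0,0,0,0,0,0.5],
  ],
)

```text
time: 3.15
tool_pos: [470.0, 40.9, 299.7]
tcp_rot: [-179.9, -0.0, 90.1]
ft_force: [-0.9, -0.7, -0.3]
finger_gap: 69.9
grip_force: 0.0
```

```bash
python3 - <<'E'
from h import *
import pickle
st=sense();im=snapshot("wrist")[:,:,::-1];cv2.imwrite("pics/w1.png",im);pickle.dump(st,open("w1.pkl","wb"))
print(st["tool_pos"],st["tcp_rot"],st["time"],st["finger_gap"])
cv2.imwrite("pics/w1v.png",cv2.convertScaleAbs(cv2.resize(im,(800,500)),alpha=1.4))
E
```

```text
[470.03190133  40.94210239 299.71804214] [-1.79946081e+02 -2.00336739e-02  9.00854597e+01] 3.15 69.89649818893399
```

View pics/w1v.png

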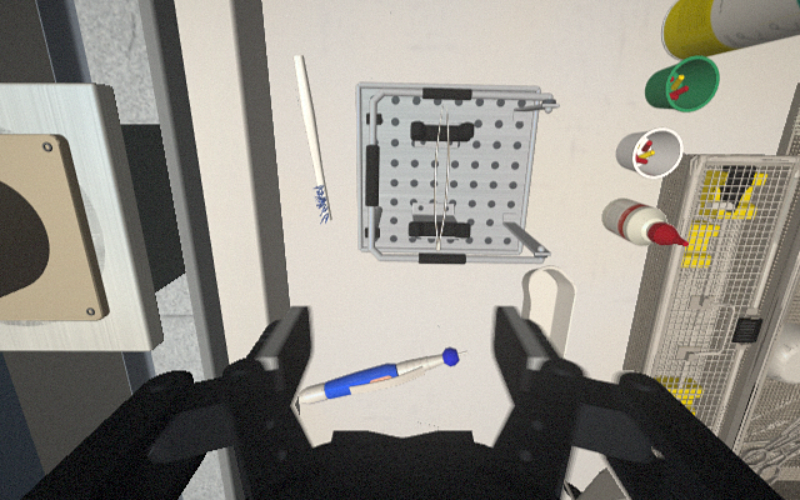

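```bash
python3 - <<'E'
from h import *
import pickle
np.set_printoptions(precision=1,suppress=True)
t=cv2.imread("pics/w1.png");st=pickle.load(open("w1.pkl","rb"));W=cam("wrist",st);T=cam("top")
d=(t.max(2)<45);d[:60]=0;d[215:]=0;d[:,:283]=0;d[:,:]&=1;d[:,450:]=0
for b in blobs(d,15): print("dark",b)
b,g,r=[t[:,:,i].astype(int) for i in range(3)]
m=np.zeros(b.shape,np.uint8); m[55:215,275:445]=((b-r)>4)[55:215,275:445]
m=cv2.morphologyEx(m,cv2.MORPH_OPEN,np.ones((3,3)));m=cv2.morphologyEx(m,cv2.MORPH_CLOSE,np.ones((9,9)))
cs=max(cv2.findContours(m,0,2)[0],key=cv2.contourArea);bx=cv2.boxPoints(cv2.minAreaRect(cs));w=np.array([onz(W,p,11) for p in bx])
print("plate px",bx,"w",w)
# sleeve in both views
hs=cv2.cvtColor(t,cv2.COLOR_BGR2HSV)
bl=(hs[:,:,0]>105)&(hs[:,:,0]<130)&(hs[:,:,1]>120); bl[:270]=0;bl[330:]=0;bl[:,:240]=0;bl[:,385:]=0
B=blobs(bl,15);print(B)
for x in B:print(onz(W,x[0],13))
c=cloud(bl); c=c[c[:,0]<325]; q=cv2.minAreaRect(c);bx=cv2.boxPoints(q);print("sleeve box",np.array([onz(W,p,13)[:2] for p in bx]))
E
```

```text
Traceback (most recent call last):
numpy._core._exceptions._UFuncOutputCastingError: Cannot cast ufunc 'bitwise_and' output from dtype('int64') to dtype('bool') with casting rule 'same_kind'
```

```bash
python3 - <<'E'
from h import *
import pickle
np.set_printoptions(precision=1,suppress=True)
t=cv2.imread("pics/w1.png");st=pickle.load(open("w1.pkl","rb"));W=cam("wrist",st);T=cam("top")
d=(t.max(2)<45);d[:60]=0;d[215:]=0;d[:,:283]=0;d[:,450:]=0
for b in blobs(d,15): print("dark",b)
b,g,r=[t[:,:,i].astype(int) for i in range(3)]
m=np.zeros(b.shape,np.uint8); m[55:215,275:445]=((b-r)>4)[55:215,275:445]
m=cv2.morphologyEx(m,cv2.MORPH_OPEN,np.ones((3,3)));m=cv2.morphologyEx(m,cv2.MORPH_CLOSE,np.ones((9,9)))
cs=max(cv2.findContours(m,0,2)[0],key=cv2.contourArea);bx=cv2.boxPoints(cv2.minAreaRect(cs));w=np.array([onz(W,p,11) for p in bx])
print("plate px",bx,"w",w)
hs=cv2.cvtColor(t,cv2.COLOR_BGR2HSV)
bl=(hs[:,:,0]>105)&(hs[:,:,0]<130)&(hs[:,:,1]>120); bl[:270]=0;bl[330:]=0;bl[:,:240]=0;bl[:,385:]=0
B=blobs(bl,15);print(B)
for x in B:print(onz(W,x[0],13))
c=cloud(bl); c=c[c[:,0]<325]; q=cv2.minAreaRect(c);bx=cv2.boxPoints(q);print("sleeve box",np.array([onz(W,p,13)[:2] for p in bx]))
# predicted pixels from model: origin O=(rack), yaw
def model(ox,oy,yaw):
    Mz=R.from_euler("z",yaw,degrees=True); Ms=Mz*R.from_rotvec([-.21,0,0]); o=np.array([ox,oy,0])+Mz.apply([-15,0,70])
    return lambda p:o+Ms.apply(p)
f=model(518,66,-1)
for n,p in dict(sleeve=(-60,0,34),sadL=(0,45,5),sadR=(0,-45,5),armL=(0,68,34),armR=(0,-68,34)).items(): print(n,f(p),"w",proj(W,f(p)),"t",proj(T,f(p)))
E
```

```text
dark (array([357.5,  75. ]), [338, 71, 39, 9, 284])
dark (array([303.2,  95.1]), [302, 92, 4, 7, 22])
dark (array([338.9, 105.4]), [329, 98, 22, 15, 265])
dark (array([369. , 105.8]), [360, 99, 19, 14, 231])
dark (array([354.5, 106.9]), [352, 101, 6, 12, 64])
dark (array([297.6, 140.4]), [293, 116, 10, 49, 460])
dark (array([337.5, 183.1]), [327, 178, 22, 11, 218])
dark (array([351. , 181.5]), [350, 178, 3, 11, 19])
dark (array([365. , 183.6]), [354, 178, 22, 12, 224])
dark (array([301.8, 186.3]), [300, 183, 4, 7, 21])
dark (array([353.7, 206.6]), [335, 203, 38, 8, 243])Traceback (most recent call last):
  File "<stdin>", line 10, in <module>
ValueError: max() iterable argument is empty
```

```bash
cat >> h.py <<'E'
def rackM(ox,oy,yaw):
    Mz=R.from_euler("z",yaw,degrees=True); Ms=Mz*R.from_rotvec([-.21,0,0]); o=np.array([ox,oy,0])+Mz.apply([-15,0,70])
    return o,Ms
E
python3 - <<'E'
from h import *
import pickle
from scipy.optimize import least_squares
np.set_printoptions(precision=1,suppress=True)
t=cv2.imread("pics/w1.png");st=pickle.load(open("w1.pkl","rb"));W=cam("wrist",st);T=cam("top")
hs=cv2.cvtColor(t,cv2.COLOR_BGR2HSV)
bl=(hs[:,:,0]>105)&(hs[:,:,0]<130)&(hs[:,:,1]>120); bl[:270]=0;bl[330:]=0;bl[:,:240]=0;bl[:,385:]=0
B=blobs(bl,15);print(B)
for x in B:print(onz(W,x[0],13))
c=cloud(bl); c=c[c[:,0]<325]; q=cv2.minAreaRect(c);bx=cv2.boxPoints(q);print("sleeve box",np.array([onz(W,p,13)[:2] for p in bx]))
P=dict(sl=(-60,0,34),aL=(0,68,34),aR=(0,-68,34),rL=(-60,48,30),rR=(-60,-48,30))
O=[(W,"sl",297.6,140.4),(W,"aL",357.5,75),(W,"aR",353.7,206.6),(T,"sl",274.9,266.9),(T,"aL",244,235.5)]
def res(v):
    o,M=rackM(*v);return np.concatenate([proj(C,o+M.apply(P[k]))-[a,b] for C,k,a,b in O])
s=least_squares(res,[518,66,-1]);print(s.x,res(s.x).reshape(-1,2))
o,M=rackM(*s.x)
for k in((0,45,6),(0,-45,6)):print(o+M.apply(k),proj(W,o+M.apply(k)),proj(T,o+M.apply(k)))
ym=M.apply([0,1,0]);print("origin",o,"y",ym,"bail grip",o+M.apply([-60,0,34]))
# dish rim in top view
for b in blobs((cv2.imread("pics/top0.png").min(2)>150)&(np.add.outer(np.zeros(400),np.arange(640))>325)&(np.add.outer(np.zeros(400),np.arange(640))<400),100):print("bright",b)
E
```

```text
[(array([359.9, 285.2]), [354, 279, 13, 14, 136]), (array([285.3, 304. ]), [260, 292, 58, 27, 629])]
[ 529.1 -158.8   13. ]
[ 411.5 -193.4   13. ]
sleeve box [[ 367.2 -197.8]
 [ 458.5 -165.3]
 [ 465.2 -190.9]
 [ 372.5 -224.4]]
[519.2  67.6  -1.2] [[ 0.4 -0.2]
 [-0.5 -0. ]
 [-0.7 -1.1]
 [ 1.5 -0.8]
 [ 0.8 -0.7]]
[505.1 113.2  66.5] [353.4 103.4] [260.6 234.5]
[503.3  25.2  85.2] [351.  182.9] [302.6 235.7]
origin [504.2  67.9  70. ] y [ 0.   1.  -0.2] bail grip [444.4  76.2 103.3]
bright (array([359.1, 175.3]), [338, 168, 48, 16, 458])
```

```bash
cat >> h.py <<'E'
O_,M_=rackM(519.2,67.6,-1.2)
def sp(x,y,z): return O_+M_.apply([x,y,z])
_A=M_.as_matrix(); TR=R.from_matrix(np.c_[_A[:,1],_A[:,0],-_A[:,2]]).as_euler("xyz",degrees=True)
E
python3 - <<'E'
from h import *
import pickle
print("TR",TR)
W=cam("wrist",pickle.load(open("w1.pkl","rb")))
for p in((353.6,86),(350,200)):
    # intersect with tilted plane z=6 of saddles
    o,d=ray(W,p);n=_A=M_.as_matrix()[:,2];c=sp(0,0,6);x=o+d*((c-o)@n)/(d@n);print("tw end saddle coords",M_.inv().apply(x-O_))
plan([(sp(-60,0,80),TR,1),(sp(-60,0,29),TR,4)])
print("ARC from nominal")
th=np.linspace(0,1.76,17)[1:]
plan([(sp(85-145*np.cos(a),0,29+145*np.sin(a)),TR,1) for a in th]+[(sp(85-145*np.cos(1.76),0,29+145*np.sin(1.76)+60),TR,3)],sp(-60,0,29),TR)
E
```

```text
TR [180.         12.0321137  88.8      ]
tw end saddle coords [-0.34811901 64.17616086  6.        ]
tw end saddle coords [ -0.58799834 -64.98147563   6.        ]
-> [444.6  85.8 148.2] rows 6
[0.25,-0.14,0.84,0,-0.44,0.04]
[0.29,-0.14,0.83,0,-0.44,0.04]
[0.31,-0.14,0.83,0,-0.44,0.04]
[0.34,-0.14,0.81,0,-0.44,0.04]
[0.37,-0.15,0.79,0,-0.44,0.04]
[0.4,-0.14,0.79,0,-0.44,0.04]
-> [444.3  75.2  98.4] rows 4
[0,0,0.42,0,0,0]
[0,0,0.43,0,0,0]
[0,0,0.42,0,0,0]
[0,0,0.43,0,0,0]
end [444.4  75.3  98.3] [179.9  12.1  88.9]
ARC from nominal
-> [445.3  78.5 113.9] rows 1
[0,0.03,-0.53,0,0,0]
-> [448.   81.7 129.3] rows 1
[0,0.09,-0.52,0,0,0]
-> [452.4  84.8 144.3] rows 1
[0,0.14,-0.52,0,0,0]
-> [458.4  87.8 158.8] rows 1
[0,0.2,-0.49,0,0,0]
-> [466.1  90.6 172.5] rows 1
[0,0.25,-0.47,0,0,0]
-> [475.2  93.1 185.3] rows 1
[0,0.31,-0.43,0,0,0]
-> [485.7  95.4 197.1] rows 1
[0,0.34,-0.4,0,0,0]
-> [497.4  97.4 207.7] rows 1
[0,0.39,-0.37,0,0,0]
-> [510.3  99.1 216.9] rows 1
[0,0.43,-0.31,0,0,0]
-> [524.1 100.5 224.7] rows 1
[0,0.46,-0.27,0,0,0]
-> [538.7 101.5 231. ] rows 1
[0,0.49,-0.21,0,0,0]
-> [553.9 102.2 235.7] rows 1
[0,0.5,-0.16,0,0,0]
-> [569.6 102.5 238.8] rows 1
[0,0.53,-0.11,0,0,0]
-> [585.5 102.5 240.1] rows 1
[0,0.52,-0.04,0,0,0]
-> [601.4 102.1 239.7] rows 1
[0,0.54,0.01,0,0,0]
-> [617.2 101.3 237.6] rows 1
[0,0.52,0.07,0,0,0]
-> [617.5 113.8 296.3] rows 3
[0,0,-0.67,0,0,0]
[0,0,-0.66,0,0,0]
[0,0,-0.67,0,0,0]
end [617.4 113.8 296.4] [180.   12.   88.8]
```

Emit:
apply_moves(
  deltas=[
    [0.25,-0.14,0.84,0,-0.44,0.04,0.45],
    [0.29,-0.14,0.83,0,-0.44,0.04,0.45],
    [0.31,-0.14,0.83,0,-0.44,0.04,0.45],
    [0.34,-0.14,0.81,0,-0.44,0.04,0.45],
    [0.37,-0.15,0.79,0,-0.44,0.04,0.45],
    [0.4,-0.14,0.79,0,-0.44,0.04,0.45],
    [0,0,0.42,0,0,0,0.45],
    [0,0,0.43,0,0,0,0.45],
  ],
)

```text
time: 4.2
tool_pos: [445.3, 79.4, 123.6]
tcp_rot: [179.8, 12.1, 88.8]
ft_force: [0.2, -0.9, -0.6]
finger_gap: 38.3
grip_force: 0.0
```

Emit:
apply_moves(
  deltas=[
    [0,0,0.42,0,0,0,0.45],
    [0,0,0.43,0,0,0,0.45],
    [0,0,0,0,0,0,0.2],
    [0,0,0,0,0,0,0],
    [0,0,0,0,0,0,0],
    [0,0,0,0,0,0,0],
  ],
  grip_force=40,
)

```text
time: 4.95
tool_pos: [444.9, 74.7, 99.0]
tcp_rot: [179.9, 12.1, 88.8]
ft_force: [-0.9, -3.8, -0.5]
finger_gap: 9.8
grip_force: 39.0
```

Emit:
apply_moves(
  deltas=[
    [0,0.03,-0.53,0,0,0,0],
    [0,0.09,-0.52,0,0,0,0],
    [0,0.14,-0.52,0,0,0,0],
    [0,0.2,-0.49,0,0,0,0],
    [0,0.25,-0.47,0,0,0,0],
    [0,0.31,-0.43,0,0,0,0],
  ],
)

```text
time: 5.7
tool_pos: [476.8, 92.7, 186.3]
tcp_rot: [179.8, 12.1, 88.8]
ft_force: [10.8, -5.0, -12.3]
finger_gap: 9.4
grip_force: 38.7
```

Emit:
apply_moves(
  deltas=[
    [0,0.34,-0.4,0,0,0,0],
    [0,0.39,-0.37,0,0,0,0],
    [0,0.43,-0.31,0,0,0,0],
    [0,0.46,-0.27,0,0,0,0],
    [0,0.49,-0.21,0,0,0,0],
  ],
)

```text
time: 6.32
tool_pos: [539.0, 101.5, 232.8]
tcp_rot: [179.9, 12.1, 88.8]
ft_force: [-5.0, -1.4, 7.8]
finger_gap: 9.5
grip_force: 39.6
```

Emit:
apply_moves(
  deltas=[
    [0,0.5,-0.16,0,0,0,0],
    [0,0.53,-0.11,0,0,0,0],
    [0,0.52,-0.04,0,0,0,0],
    [0,0.54,0.01,0,0,0,0],
    [0,0.52,0.07,0,0,0,0],
    [0,0,0,0,0,0,0],
  ],
)

```text
time: 7.08
tool_pos: [616.4, 101.7, 239.7]
tcp_rot: [-179.9, 12.1, 88.8]
ft_force: [-10.9, -0.1, 9.3]
finger_gap: 9.5
grip_force: 41.4
```

```bash
python3 - <<'E'
from h import *
st=sense();p=M_.inv().apply(st["tool_pos"]-O_);print(p)
plan([(sp(p[0],p[1],p[2]+36),TR,3),(sp(-0.5,-.4,p[2]+36),TR,4),(sp(-.5,-.4,55),TR,1),(sp(-.5,-.4,13),TR,3)])
E
```

```text
[ 1.11486885e+02 -8.40707100e-02  1.73519944e+02]
-> [616.6 109.2 274.9] rows 3
[0,0,-0.4,0,0,0]
[0,0,-0.4,0,0,0]
[0,0,-0.4,0,0,0]
-> [504.6 111.2 275. ] rows 4
[0,-0.93,0,0,0,0]
[-0.01,-0.94,0,0,0,0]
[0,-0.93,0,0,0,0]
[0,-0.93,0,0,0,0]
-> [503.9  79.  123.9] rows 6
[0,0,0.86,0,0,0]
[0,0,0.86,0,0,0]
[0,0,0.86,0,0,0]
[0,0,0.86,0,0,0]
[0,0,0.86,0,0,0]
[0.01,0,0.85,0,0,0]
-> [503.8  70.2  82.8] rows 3
[0,0,0.47,0,0,0]
[0,0,0.47,0,0,0]
[0,0,0.46,0,0,0]
end [503.7  70.4  82.9] [-179.9   12.1   88.8]
```

Emit:
apply_moves(
  deltas=[
    [0,0,0,0,0,0,0.45],
    [0,0,0,0,0,0,0.45],
    [0,0,-0.4,0,0,0,0.45],
    [0,0,-0.4,0,0,0,0.45],
    [0,0,-0.4,0,0,0,0.45],
  ],
)

```text
time: 7.7
tool_pos: [617.7, 109.1, 275.2]
tcp_rot: [179.8, 12.1, 88.8]
ft_force: [0.1, 0.3, 1.0]
finger_gap: 38.4
grip_force: 0.0
```

Emit:
apply_moves(
  deltas=[
    [0,-0.93,0,0,0,0,0.45],
    [-0.01,-0.94,0,0,0,0,0.45],
    [0,-0.93,0,0,0,0,0.45],
    [0,-0.93,0,0,0,0,0.45],
    [0,0,0,0,0,0,0.45],
  ],
)

```text
time: 8.32
tool_pos: [504.8, 111.2, 274.7]
tcp_rot: [179.8, 12.1, 88.8]
ft_force: [0.5, 0.8, 0.3]
finger_gap: 38.4
grip_force: 0.0
```

```bash
python3 - <<'E'
from h import *
st=sense();print(st["time"],M_.inv().apply(st["tool_pos"]-O_),st["finger_gap"])
im=snapshot("wrist")[:,:,::-1];t=snapshot("top")[:,:,::-1];s=snapshot("scene")[:,:,::-1]
cv2.imwrite("pics/top2.png",t);cv2.imwrite("pics/w2.png",im)
f=lambda i:cv2.convertScaleAbs(i,alpha=1.5)
a=f(cv2.resize(im,(480,300)));b=f(cv2.resize(s[140:310,220:470],(440,300)));c=f(cv2.resize(t[150:320,225:435],(370,300)))
z=np.zeros((600,800,3),np.uint8);z[:300,:480]=a;z[300:,:440]=b
z[300:,440-10+10:800]=c[:,:360];cv2.imwrite("pics/v2.png",z)
E
```

```text
8.325 [ -0.3375023   -0.35294959 209.21359747] 38.43849496096234
```

View pics/v2.png

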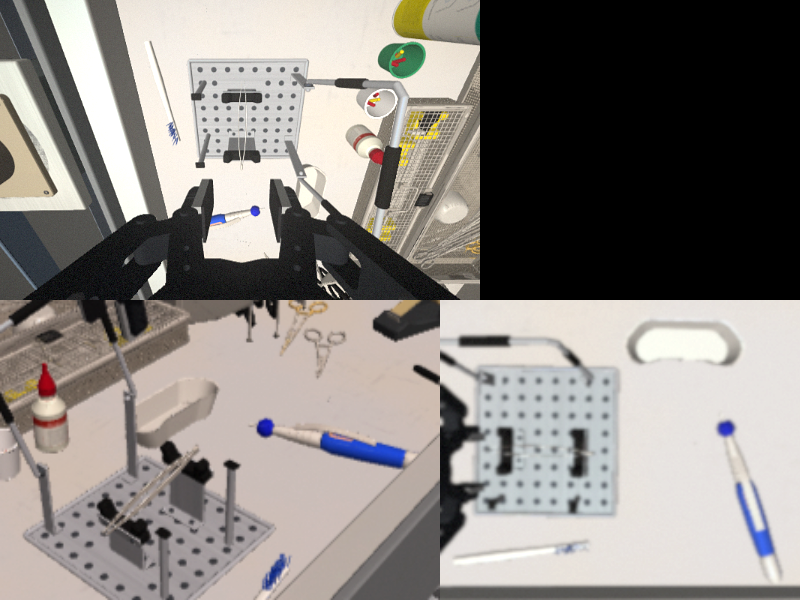

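Emit:
apply_moves(
  deltas=[
    [0,0,0.86,0,0,0,0.45],
    [0,0,0.86,0,0,0,0.45],
    [0,0,0.86,0,0,0,0.45],
    [0,0,0.86,0,0,0,0.45],
    [0,0,0.86,0,0,0,0.4],
    [0,0,0.86,0,0,0,0.4],
    [0,0,0.47,0,0,0,0.4],
    [0,0,0.47,0,0,0,0.4],
  ],
)

```text
time: 9.48
tool_pos: [505.8, 72.3, 94.2]
tcp_rot: [179.8, 12.1, 88.8]
ft_force: [-0.9, -0.0, 0.7]
finger_gap: 34.4
grip_force: 0.0
```

Emit:
apply_moves(
  deltas=[
    [0,0,0.44,0,0,0,0.4],
    [0,0,0,0,0,0,0.2],
    [0,0,0,0,0,0,0],
    [0,0,0,0,0,0,0],
    [0,0,0,0,0,0,0],
  ],
  grip_force=30,
)

```text
time: 10.1
tool_pos: [505.5, 69.8, 82.2]
tcp_rot: [179.8, 12.1, 88.8]
ft_force: [0.4, 0.2, -1.1]
finger_gap: 10.6
grip_force: 34.1
```

```bash
python3 - <<'E'
from h import *
st=sense();print(M_.inv().apply(st["tool_pos"]-O_))
t=cv2.imread("pics/top2.png");T=cam("top")
print(t[100:135,300,:].mean(1).astype(int)[::4]); print(t[150:196,363].mean(1).round().astype(int)); print(t[174,322:402].mean(1).round().astype(int)); print(t[184,322:402].mean(1).round().astype(int))
E
```

```text
[ 1.20747836 -0.66139788 12.29001365]
[ 96 120 118 112 136  83 150 108  67]
[153 152 153 152 152 151 152 153 152 153 155 148 128 119 120 128 145 161
 167 166 166 167 167 167 167 167 166 166 167 167 167 166 162 155 153 153
 152 152 153 153 153 152 151 154 152 153]
[151 151 152 152 152 151 153 155 145 120  99  95  96 101 123 148 164 167
 166 167 167 166 167 167 168 167 167 167 167 167 167 166 167 166 166 166
 167 166 167 166 166 167 166 166 166 166 166 166 166 166 166 166 166 166
 167 166 166 165 165 165 167 167 165 164 157 141 126 120 119 118 117 117
 120 136 154 157 155 151 152 152]
[152 152 151 150 152 152 152 152 153 152 149 139 127 110  94  83  83 102
 124 144 155 157 153 146 142 139 138 141 146 150 151 150 150 150 150 149
 149 147 139 135 144 153 155 155 155 154 155 152 146 143 145 145 142 136
 132 133 136 145 154 160 160 156 146 129 103  78  72  73  75  88 110 136
 151 153 153 151 153 152 151 152]
```

```bash
python3 - <<'E'
from h import *
T=cam("top");t=cv2.imread("pics/top2.png").astype(float).mean(2)
m=np.zeros(t.shape,np.uint8);m[152:196,322:404]=(abs(cv2.GaussianBlur(t,(3,3),0)-152)>7)[152:196,322:404]
m=cv2.morphologyEx(m,cv2.MORPH_CLOSE,np.ones((5,5)))
c=max(cv2.findContours(m,0,2)[0],key=cv2.contourArea);q=cv2.minAreaRect(c);print(q)
w=np.array([onz(T,p,33) for p in cv2.boxPoints(q)]);print(w.round(1),w.mean(0))
# plain table-plane check using scene: project dish outline
C=w.mean(0);print(proj(cam("scene"),C),proj(cam("scene"),[C[0],C[1],0]))
st=sense();p=M_.inv().apply(st["tool_pos"]-O_)
E
```

```text
((363.05157470703125, 174.0755615234375), (66.0914306640625, 26.908803939819336), 1.2188751697540283)
[[ 605.9  -30.7   33. ]
 [ 664.   -32.1   33. ]
 [ 660.6 -174.9   33. ]
 [ 602.4 -173.3   33. ]] [ 633.23821548 -102.73666252   33.        ]
[317.46388882 197.81162124] [317.61099518 210.4934509 ]
```

```bash
python3 - <<'E'
from h import *
D=[180,0,88.7]
plan([(sp(1,-.6,70),TR,2),([530,-110,160],D,1),([634,-103,110],D,4),([634,-103,60],D,3),([634,-103,45.5],D,3)])
E
```

```text
-> [505.5  81.9 138.6] rows 2
[0,0,-0.96,0.02,0.01,0]
[0,0,-0.96,0.02,0.01,0]
-> [ 530. -110.  160.] rows 7
[-0.91,0.14,0.09,0,0.37,0]
[-0.92,0.13,0.06,0,0.37,0]
[-0.91,0.14,0.04,0,0.37,0]
[-0.92,0.13,0,0,0.37,0]
[-0.92,0.14,-0.02,0,0.37,0]
[-0.91,0.13,-0.04,0,0.37,0]
[-0.92,0.14,-0.08,0,0.37,0]
-> [ 634. -103.  110.] rows 4
[0.08,0.86,0.42,0,0.01,0.01]
[0.08,0.87,0.42,0,0.01,0.01]
[0.08,0.86,0.41,0,0.01,0.01]
[0.08,0.87,0.42,0,0.01,0.01]
-> [ 634. -103.   60.] rows 3
[0,0,0.56,0,0,-0.01]
[0,0,0.55,0,0,-0.01]
[-0.01,0,0.56,0,0,-0.01]
-> [ 634.  -103.    45.5] rows 3
[0,0,0.16,0,0,0]
[0,0,0.16,0,0,0]
[0,0,0.16,0,0,0]
end [ 634.1 -103.1   45.5] [-1.80e+02 -1.00e-01  8.88e+01]
```

Emit:
apply_moves(
  deltas=[
    [0,0,-0.5,0,0,0,0],
    [0,0,-0.7,0.02,0.01,0,0],
    [0,0,-0.72,0.02,0.01,0,0],
    [-0.91,0.14,0.09,0,0.37,0,0],
    [-0.92,0.13,0.06,0,0.37,0,0],
    [-0.91,0.14,0.04,0,0.37,0,0],
    [-0.92,0.13,0,0,0.37,0,0],
    [-0.92,0.14,-0.02,0,0.37,0,0],
  ],
)

```text
time: 11.1
tool_pos: [523.3, -56.2, 155.1]
tcp_rot: [180.0, 3.5, 88.8]
ft_force: [0.4, 0.1, -0.4]
finger_gap: 11.2
grip_force: 34.1
```

Emit:
apply_moves(
  deltas=[
    [-0.91,0.13,-0.04,0,0.37,0,0],
    [-0.92,0.14,-0.08,0,0.37,0,0],
    [0.08,0.86,0.42,0,0.01,0.01,0],
    [0.08,0.87,0.42,0,0.01,0.01,0],
    [0.08,0.86,0.41,0,0.01,0.01,0],
    [0.08,0.87,0.42,0,0.01,0.01,0],
    [0,0,0,0,0,0,0],
    [0,0,0,0,0,0,0],
  ],
)

```text
time: 12.1
tool_pos: [633.7, -102.9, 110.2]
tcp_rot: [-179.9, -0.0, 88.6]
ft_force: [0.1, -0.0, 0.8]
finger_gap: 10.7
grip_force: 34.1
```

```bash
python3 - <<'E'
from h import *
st=sense();print(st["tool_pos"],st["tcp_rot"],st["finger_gap"])
im=snapshot("wrist")[:,:,::-1];s=snapshot("scene")[:,:,::-1]
f=lambda i:cv2.convertScaleAbs(i,alpha=1.5)
cv2.imwrite("pics/v3.png",np.vstack([f(cv2.resize(im[150:400,180:460],None,fx=1.3,fy=1.2)),f(cv2.resize(s[130:270,240:420],(364,283)))]))
E
```

```text
[ 633.6940063  -102.94007016  110.17857671] [-1.79947925e+02 -3.72363838e-02  8.86432271e+01] 10.651272047858093
```

View pics/v3.png

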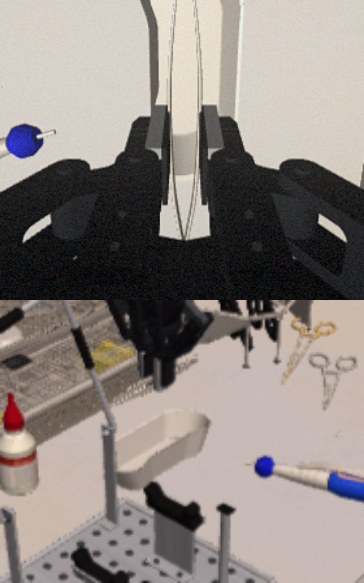

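Emit:
apply_moves(
  deltas=[
    [0,0,0.56,0,0,0,0],
    [0,0,0.56,0,0,0,0],
    [0,0,0.55,0,0,0,0],
    [0,0,0.16,0,0,0,0],
    [0,0,0.16,0,0,0,0],
    [0,0,0.16,0,0,0,0],
    [0,0,0,0,0,0,0],
  ],
)

```text
time: 13.08
tool_pos: [633.6, -103.0, 44.8]
tcp_rot: [-179.9, -0.0, 88.6]
ft_force: [-0.3, -0.0, -0.1]
finger_gap: 10.7
grip_force: 34.1
```

Emit:
apply_moves(
  deltas=[
    [0,0,0.05,0,0,0,0.15],
    [0,0,0,0,0,0,0.2],
    [0,0,0,0,0,0,0.24],
    [0,0,0,0,0,0,0.24],
    [0,0,-0.5,0,0,0,0.24],
    [0,0,-0.9,0,0,0,0.3],
    [0,0,-0.9,0,0,0,0.4],
    [0,0,-0.7,0,0,0,0.4],
  ],
)

```text
time: 14.08
tool_pos: [634.5, -103.2, 136.1]
tcp_rot: [179.9, -0.0, 88.6]
ft_force: [0.1, -0.1, -0.5]
finger_gap: 34.2
grip_force: 0.0
```

```bash
python3 - <<'E'
from h import *
st=sense();print(st["tool_pos"],st["finger_gap"],st["ft_force"])
im=snapshot("wrist")[:,:,::-1]
f=lambda i:cv2.convertScaleAbs(i,alpha=1.5)
cv2.imwrite("pics/v4.png",f(cv2.resize(im[50:400,130:510],None,fx=1.2,fy=1.2)))
# handpiece geometry from top0
t=cv2.imread("pics/w1.png");import pickle
W=cam("wrist",pickle.load(open("w1.pkl","rb")))
T=cam("top");a=onz(T,(386.8,222.4),13)
E
```

```text
[ 634.46152075 -103.22478813  136.06012189] 34.203280390630944 [ 0.11139176 -0.06461042 -0.51967366]
```

View pics/v4.png

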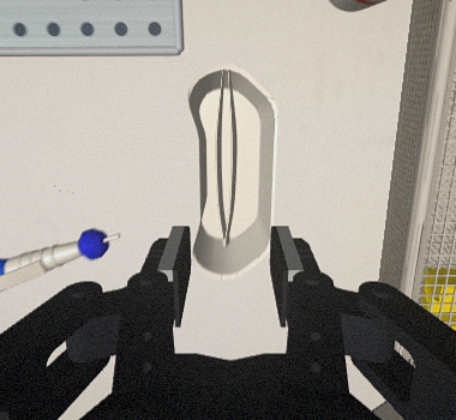

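```bash
python3 - <<'E'
from h import *
plan([([433,-186,200],[180,0,16.4],1)])
E
```

```text
-> [ 433. -186.  200.] rows 16
[-0.18,-0.42,-0.13,0,0,0.98]
[-0.22,-0.4,-0.13,0,0,0.98]
[-0.24,-0.38,-0.13,0,0,0.98]
[-0.28,-0.37,-0.12,0,0,0.98]
[-0.3,-0.34,-0.13,0,0,0.98]
[-0.33,-0.32,-0.13,0,0,0.98]
[-0.35,-0.29,-0.13,0,0,0.98]
[-0.37,-0.26,-0.13,0,0,0.98]
[-0.39,-0.23,-0.13,0,0,0.98]
[-0.41,-0.2,-0.13,0,0,0.98]
[-0.43,-0.17,-0.12,0,0,0.98]
[-0.43,-0.13,-0.13,0,0,0.98]
[-0.45,-0.1,-0.13,0,0,0.98]
[-0.45,-0.07,-0.13,0,0,0.98]
[-0.45,-0.02,-0.13,0,0,0.98]
[-0.46,0,-0.13,0,0,0.98]
end [ 432.9 -185.9  200.1] [179.9  -0.3  16.7]
```

Emit:
apply_moves(
  deltas=[
    [-0.18,-0.42,-0.13,0,0,0.98,0.6],
    [-0.22,-0.4,-0.13,0,0,0.98,0.6],
    [-0.24,-0.38,-0.13,0,0,0.98,0.6],
    [-0.28,-0.37,-0.12,0,0,0.98,0.6],
    [-0.3,-0.34,-0.13,0,0,0.98,0.6],
    [-0.33,-0.32,-0.13,0,0,0.98,0.6],
    [-0.35,-0.29,-0.13,0,0,0.98,0.6],
    [-0.37,-0.26,-0.13,0,0,0.98,0.6],
  ],
)

```text
time: 15.12
tool_pos: [531.8, -144.4, 164.3]
tcp_rot: [-179.9, 0.0, 52.5]
ft_force: [0.7, -0.1, -0.4]
finger_gap: 51.4
grip_force: 0.0
```

Emit:
apply_moves(
  deltas=[
    [-0.39,-0.23,-0.13,0,0,0.98,0.6],
    [-0.41,-0.2,-0.13,0,0,0.98,0.6],
    [-0.43,-0.17,-0.12,0,0,0.98,0.6],
    [-0.43,-0.13,-0.13,0,0,0.98,0.6],
    [-0.45,-0.1,-0.13,0,0,0.98,0.6],
    [-0.45,-0.07,-0.13,0,0,0.98,0.6],
    [-0.45,-0.02,-0.13,0,0,0.98,0.6],
    [-0.46,0,-0.13,0,0,0.98,0.6],
  ],
)

```text
time: 16.12
tool_pos: [430.5, -185.6, 195.4]
tcp_rot: [-179.9, 0.1, 16.6]
ft_force: [0.6, -0.3, -0.3]
finger_gap: 51.4
grip_force: 0.0
```

Emit:
apply_moves(
  deltas=[
    [0,0,0,0,0,0,0.6],
  ],
)

```text
time: 16.25
tool_pos: [430.8, -185.8, 195.6]
tcp_rot: [-180.0, 0.0, 16.7]
ft_force: [-0.3, -0.4, 0.3]
finger_gap: 51.1
grip_force: 0.0
```

```bash
python3 - <<'E'
from h import *
import pickle
st=sense();print(st["tool_pos"],st["tcp_rot"],st["finger_gap"],st["time"])
im=np.ascontiguousarray(snapshot("wrist")[:,:,::-1]);cv2.imwrite("pics/w5.png",im);pickle.dump(st,open("w5.pkl","wb"))
t=np.ascontiguousarray(snapshot("top")[:,:,::-1]);cv2.imwrite("pics/top5.png",t)
W=cam("wrist",st)
hs=cv2.cvtColor(im,cv2.COLOR_BGR2HSV)
bl=(hs[:,:,0]>105)&(hs[:,:,0]<130)&(hs[:,:,1]>120)&(hs[:,:,2]>50)
for b in blobs(bl,60): print(b,onz(W,b[0],13))
cv2.imwrite("pics/v5.png",cv2.convertScaleAbs(cv2.resize(im,(640,400)),alpha=1.5))
E
```

```text
[ 430.8042933  -185.83552732  195.64586696] [-1.79968267e+02  2.06162807e-02  1.67193570e+01] 51.07114553125824 16.25
(array([321.9,  69.1]), [311, 59, 23, 21, 412]) [ 530.01783325 -156.80500187   13.        ]
(array([324.1, 194.6]), [312, 144, 24, 90, 1240]) [ 412.02731178 -194.63290615   13.        ]
(array([ 93.7, 159.9]), [75, 156, 39, 9, 121]) [379.81027068  42.87059057  13.        ]
```

View pics/v5.png

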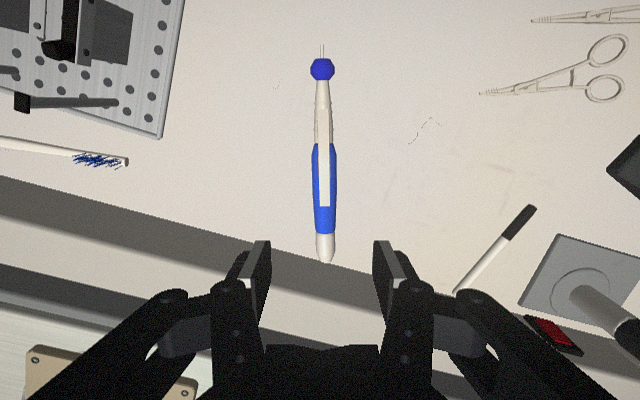

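```bash
python3 - <<'E'
from h import *
import pickle
W=cam("wrist",pickle.load(open("w5.pkl","rb")))
u=np.array([np.cos(np.radians(17.8)),np.sin(np.radians(17.8))])
b=onz(W,(321.9,69.1),13)[:2]
for n,p,z in(("tail",(325.7,262),13),("tail0",(325.7,262),6),("tip",(322,44),13),("sl0",(323,143.5),18),("sl1",(325,234),18)):
    q=onz(W,p,z)[:2]; print(n,q,"along from ball",(q-b)@u,"lat",(q-b)@[-u[1],u[0]])
E
```

```text
tail [ 335.64676569 -219.62173173] along from ball -204.26918590754116 lat -0.39133207784442264
tail0 [ 331.9149095  -220.85393665] along from ball -208.19907513693445 lat -0.42373969257824257
tip [ 550.66213314 -150.71020943] along from ball 21.51919415574824 lat -0.5078345203737518
sl0 [ 464.03925375 -177.72686988] along from ball -69.21586165171027 lat 0.24901650237945977
sl1 [ 370.80846675 -208.0696309 ] along from ball -167.25927384223394 lat -0.14100425895991012
```

```bash
python3 - <<'E'
from h import *
plan([([436.7,-186.8,70],[180,0,17.8],5),([436.7,-186.8,18.5],[180,0,17.8],4)])
E
```

```text
-> [ 436.7 -186.8   70. ] rows 5
[0.03,0.02,0.84,0,0,-0.04]
[0.03,0.02,0.83,0,0,-0.04]
[0.04,0.02,0.84,0,0,-0.04]
[0.03,0.02,0.83,0,0,-0.04]
[0.03,0.02,0.84,0,0,-0.04]
-> [ 436.7 -186.8   18.5] rows 4
[0,0,0.43,0,0,0]
[0,0,0.43,0,0,0]
[0,0,0.43,0,0,0]
[0,0,0.42,0,0,0]
end [ 436.6 -186.8   18.6] [-179.9    0.    17.7]
```

Emit:
apply_moves(
  deltas=[
    [0.03,0.02,0.84,0,0,-0.05,0.6],
    [0.03,0.02,0.83,0,0,-0.05,0.6],
    [0.04,0.02,0.84,0,0,-0.05,0.6],
    [0.04,0.02,0.83,0,0,-0.04,0.6],
    [0.03,0.02,0.84,0,0,-0.04,0.6],
    [0,0,0.43,0,0,0,0.6],
    [0,0,0.43,0,0,0,0.6],
    [0,0,0.43,0,0,0,0.6],
  ],
)

```text
time: 17.35
tool_pos: [437.2, -186.9, 31.1]
tcp_rot: [-180.0, 0.0, 17.8]
ft_force: [-0.1, -0.6, -0.0]
finger_gap: 51.4
grip_force: 0.0
```

Emit:
apply_moves(
  deltas=[
    [0,0,0.38,0,0,0,0.6],
    [0,0,0,0,0,0,0.45],
    [0,0,0,0,0,0,0.3],
    [0,0,0,0,0,0,0.1],
    [0,0,0,0,0,0,0],
    [0,0,0,0,0,0,0],
  ],
  grip_force=50,
)

```text
time: 18.1
tool_pos: [437.2, -187.1, 20.6]
tcp_rot: [-180.0, -0.0, 17.8]
ft_force: [-1.8, -0.6, 5.4]
finger_gap: 19.0
grip_force: 50.3
```

```bash
python3 - <<'E'
from h import *
p=sense()["tool_pos"]
plan([(p+[0,0,45],[180,0,17.8],3),([430,-90,170],[180,0,88.8],1),(sp(0,0,100),TR,8),(sp(0,0,45),TR,4),(sp(0,0,25),TR,3)])
E
```

```text
-> [ 437.2 -187.1   65.6] rows 3
[0,0,-0.5,0,0,0]
[0,0,-0.5,0,0,0]
[0,0,-0.5,0,0,0]
-> [430. -90. 170.] rows 16
[0.05,-0.2,-0.22,0,0,-0.97]
[0.06,-0.19,-0.22,0,0,-0.97]
[0.08,-0.19,-0.21,0,0,-0.97]
[0.09,-0.18,-0.22,0,0,-0.97]
[0.1,-0.17,-0.22,0,0,-0.97]
[0.12,-0.17,-0.22,0,0,-0.97]
[0.13,-0.15,-0.21,0,0,-0.97]
[0.15,-0.15,-0.22,0,0,-0.97]
[0.15,-0.13,-0.22,0,0,-0.97]
[0.16,-0.12,-0.22,0,0,-0.97]
[0.17,-0.11,-0.21,0,0,-0.97]
[0.18,-0.09,-0.22,0,0,-0.97]
[0.19,-0.08,-0.22,0,0,-0.97]
[0.19,-0.06,-0.22,0,0,-0.97]
[0.2,-0.05,-0.21,0,0,-0.97]
[0.2,-0.04,-0.22,0,0,-0.97]
-> [504.6  88.8 167.8] rows 8
[0.75,0.3,0.01,0,-0.33,0]
[0.75,0.29,-0.01,0,-0.33,0]
[0.75,0.3,-0.03,0,-0.33,0]
[0.75,0.3,-0.05,0,-0.33,0]
[0.75,0.3,-0.07,0,-0.33,0]
[0.74,0.29,-0.09,0,-0.33,0]
[0.74,0.3,-0.11,0,-0.33,0]
[0.74,0.3,-0.13,0,-0.33,0]
-> [504.4  77.3 114. ] rows 4
[0,0,0.46,0,0,0.01]
[0,0,0.46,0,0,0.01]
[0,0,0.45,0,0,0.01]
[0.01,0,0.46,0,0,0.01]
-> [504.3  73.1  94.5] rows 3
[0,0,0.22,0,0,0]
[0,0,0.23,0,0,0]
[0,0,0.22,0,0,0]
end [504.4  73.2  94.4] [180.   12.1  88.7]
```

Emit:
apply_moves(
  deltas=[
    [0,0,-0.3,0,0,0,0],
    [0,0,-0.6,0,0,0,0],
    [0,0,-0.6,0,0,0,0],
    [0.05,-0.2,-0.22,0,0,-0.97,0],
    [0.06,-0.19,-0.22,0,0,-0.97,0],
    [0.08,-0.19,-0.21,0,0,-0.97,0],
    [0.09,-0.18,-0.22,0,0,-0.97,0],
    [0.1,-0.17,-0.22,0,0,-0.97,0],
  ],
)

```text
time: 19.1
tool_pos: [433.9, -156.1, 97.6]
tcp_rot: [-179.9, 0.0, 40.2]
ft_force: [0.0, 0.5, -2.9]
finger_gap: 18.7
grip_force: 49.3
```

Emit:
apply_moves(
  deltas=[
    [0.12,-0.17,-0.22,0,0,-0.97,0],
    [0.13,-0.15,-0.21,0,0,-0.97,0],
    [0.15,-0.15,-0.22,0,0,-0.97,0],
    [0.15,-0.13,-0.22,0,0,-0.97,0],
    [0.16,-0.12,-0.22,0,0,-0.97,0],
    [0.17,-0.11,-0.21,0,0,-0.97,0],
    [0.18,-0.09,-0.22,0,0,-0.97,0],
    [0.19,-0.08,-0.22,0,0,-0.97,0],
  ],
)

```text
time: 20.1
tool_pos: [430.3, -107.5, 149.8]
tcp_rot: [-179.9, -0.0, 75.7]
ft_force: [-0.4, -0.0, -1.9]
finger_gap: 18.9
grip_force: 49.3
```

Emit:
apply_moves(
  deltas=[
    [0.19,-0.06,-0.22,0,0,-0.97,0],
    [0.2,-0.05,-0.21,0,0,-0.97,0],
    [0.2,-0.04,-0.22,0,0,-0.97,0],
    [0,0,0,0,0,0,0],
    [0,0,0,0,0,0,0],
  ],
)

```text
time: 20.72
tool_pos: [429.2, -89.7, 169.0]
tcp_rot: [-179.9, -0.1, 88.8]
ft_force: [-0.2, -0.5, -2.5]
finger_gap: 18.6
grip_force: 49.4
```

```bash
python3 - <<'E'
from h import *
import pickle
st=sense();p=st["tool_pos"];print(p,st["tcp_rot"],st["finger_gap"],st["ft_force"],st["time"])
im=np.ascontiguousarray(snapshot("wrist")[:,:,::-1]);t=np.ascontiguousarray(snapshot("top")[:,:,::-1]);cv2.imwrite("pics/w6.png",im);cv2.imwrite("pics/top6.png",t)
for n,i,C in(("w",im,cam("wrist",st)),("t",t,cam("top"))):
    hs=cv2.cvtColor(i,cv2.COLOR_BGR2HSV);bl=(hs[:,:,0]>105)&(hs[:,:,0]<130)&(hs[:,:,1]>120)&(hs[:,:,2]>40)
    Rt=R.from_euler("xyz",st["tcp_rot"],degrees=True)
    for b in blobs(bl,25):
        q=onz(C,b[0],p[2]-8);v=Rt.inv().apply(q-p)
        if abs(v[:2]).max()<200: print(n,b,"tool xy",v)
plan([(sp(0,0,100),TR,8),(sp(0,0,45),TR,4),(sp(0,0,25),TR,3)])
E
```

```text
[429.22963026 -89.74809191 168.99936187] [-1.79906151e+02 -5.02109976e-02  8.88455120e+01] 18.645806861836316 [-0.18273925 -0.51685047 -2.52060934] 20.725
w (array([321.5,  39.1]), [294, 11, 56, 56, 2567]) tool xy [98.65088831 -0.69143784  8.08759894]
w (array([262.7,  32.6]), [258, 29, 10, 9, 29]) tool xy [101.04257641 -24.3945039    8.12852002]
w (array([321.5, 284.2]), [296, 205, 52, 146, 2984]) tool xy [-15.42960677  -0.78581664   7.98777924]
t (array([309.5, 278.1]), [306, 273, 8, 11, 75]) tool xy [98.2903461  -2.18596157  8.08973097]
-> [504.6  88.8 167.8] rows 8
[0.75,0.3,0,0,-0.33,0]
[0.75,0.3,-0.01,0,-0.33,0]
[0.75,0.3,-0.04,0,-0.33,0]
[0.75,0.3,-0.05,0,-0.33,0]
[0.74,0.3,-0.07,0,-0.33,0]
[0.75,0.3,-0.1,0,-0.33,0]
[0.74,0.3,-0.11,0,-0.33,0]
[0.74,0.3,-0.13,0,-0.33,0]
-> [504.4  77.3 114. ] rows 4
[0,0,0.46,0,0,0]
[0,0,0.45,0,0,0]
[0,0,0.46,0,0,0]
[0,0,0.46,0,0,0]
-> [504.3  73.1  94.5] rows 3
[0,0,0.22,-0.01,0,0.01]
[0,0,0.22,-0.01,0,0.01]
[0,0,0.23,-0.01,0,0.01]
end [504.3  73.1  94.3] [179.9  12.   88.7]
```

Emit:
apply_moves(
  deltas=[
    [0.75,0.3,0,0,-0.33,0,0],
    [0.75,0.3,-0.01,0,-0.33,0,0],
    [0.75,0.3,-0.04,0,-0.33,0,0],
    [0.75,0.3,-0.05,0,-0.33,0,0],
    [0.74,0.3,-0.07,0,-0.33,0,0],
    [0.75,0.3,-0.1,0,-0.33,0,0],
    [0.74,0.3,-0.11,0,-0.33,0,0],
    [0.74,0.3,-0.13,0,-0.33,0,0],
  ],
)

```text
time: 21.82
tool_pos: [505.0, 89.6, 167.6]
tcp_rot: [-179.9, 12.1, 88.9]
ft_force: [0.6, 0.2, -2.2]
finger_gap: 19.0
grip_force: 49.4
```

Emit:
apply_moves(
  deltas=[
    [0,0,0.46,0,0,0,0],
    [0,0,0.45,0,0,0,0],
    [0,0,0.46,0,0,0,0],
    [0,0,0.46,0,0,0,0],
    [0,0,0,0,0,0,0],
    [0,0,0,0,0,0,0],
  ],
)

```text
time: 22.58
tool_pos: [504.8, 77.3, 114.7]
tcp_rot: [-180.0, 12.0, 88.9]
ft_force: [0.9, -0.4, -2.2]
finger_gap: 18.7
grip_force: 49.4
```

```bash
python3 - <<'E'
from h import *
st=sense();print(M_.inv().apply(st["tool_pos"]-O_),st["tcp_rot"],TR,st["finger_gap"],st["ft_force"],st["time"])
im=snapshot("wrist")[:,:,::-1];t=snapshot("top")[:,:,::-1];s=snapshot("scene")[:,:,::-1]
f=lambda i:cv2.convertScaleAbs(i,alpha=1.5)
cv2.imwrite("pics/v7.png",np.vstack([f(cv2.resize(im[0:300,170:470],(500,300))),f(cv2.resize(s[150:300,220:420],(500,300)))]))
E
```

```text
[ 0.3700585  -0.10196916 45.69617001] [-179.95620815   12.04756422   88.92371267] [180.         12.0321137  88.8      ] 18.66033743080871 [ 0.87468042 -0.4396472  -2.2220708 ] 22.575
```

View pics/v7.png

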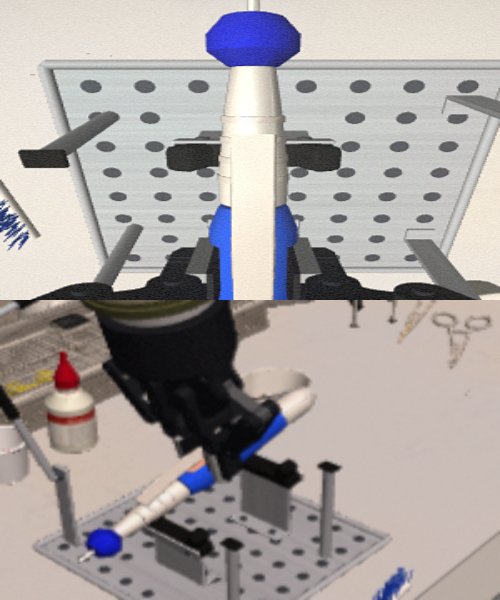

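Emit:
apply_moves(
  deltas=[
    [-0.0,0,0.2,0,0,0,0],
    [0,0,0.2,0,0,0,0],
    [0,-0.01,0.15,0,0,0,0],
    [0,0,0.1,0,0,0,0],
    [0,0,0.05,0,0,0,0],
    [0,0,0,0,0,0,0],
  ],
)

```text
time: 23.48
tool_pos: [504.2, 73.1, 93.8]
tcp_rot: [-179.9, 12.1, 89.0]
ft_force: [0.6, 0.1, -2.1]
finger_gap: 18.9
grip_force: 49.4
```

```bash
python3 - <<'E'
from h import *
st=sense();print(M_.inv().apply(st["tool_pos"]-O_),st["ft_force"])
E
```

```text
[-0.14836658  0.09976333 24.3720187 ] [ 0.60563572  0.05644137 -2.07946317]
```

Emit:
apply_moves(
  deltas=[
    [0,0,0.05,0,0,0,0],
    [0,0,0.03,0,0,0,0],
    [0,0,0.0,0,0,0,0],
  ],
)

```text
time: 23.85
tool_pos: [504.1, 72.6, 91.5]
tcp_rot: [-179.9, 12.1, 89.0]
ft_force: [0.6, -0.4, -2.2]
finger_gap: 18.7
grip_force: 49.4
```

Emit:
apply_moves(
  deltas=[
    [0,0,0.03,0,0,0,0],
    [0,0,0.0,0,0,0,0],
  ],
)

```text
time: 24.1
tool_pos: [504.1, 72.4, 90.6]
tcp_rot: [-179.9, 12.1, 89.0]
ft_force: [0.5, -0.8, -2.0]
finger_gap: 18.9
grip_force: 49.4
```

Emit:
apply_moves(
  deltas=[
    [0,0,0.03,0,0,0,0],
    [0,0,0.0,0,0,0,0],
  ],
)

```text
time: 24.35
tool_pos: [504.3, 72.3, 90.2]
tcp_rot: [-180.0, 12.0, 88.9]
ft_force: [-3.2, 1.2, 2.8]
finger_gap: 19.1
grip_force: 50.0
```

Emit:
apply_moves(
  deltas=[
    [0,0,0.03,0,0,0,0],
    [0,0,0.0,0,0,0,0],
  ],
)

```text
time: 24.6
tool_pos: [504.3, 72.3, 90.1]
tcp_rot: [-180.0, 12.0, 88.9]
ft_force: [-7.4, 1.9, 11.2]
finger_gap: 18.8
grip_force: 51.2
```

Emit:
apply_moves(
  deltas=[
    [0,0,-0.06,0,0,0,0],
    [0,-0.05,0,0,0,0,0],
    [0,0,0,0,0,0,0],
  ],
)

```text
time: 24.98
tool_pos: [502.4, 72.4, 90.3]
tcp_rot: [-179.9, 12.1, 89.0]
ft_force: [0.1, -0.3, -2.8]
finger_gap: 19.0
grip_force: 49.5
```

Emit:
apply_moves(
  deltas=[
    [0,0,0.03,0,0,0,0],
    [0,0,0.02,0,0,0,0],
    [0,0,0,0,0,0,0],
  ],
)

```text
time: 25.35
tool_pos: [502.7, 72.4, 90.2]
tcp_rot: [-179.9, 12.0, 88.9]
ft_force: [-5.9, 2.5, 8.7]
finger_gap: 18.9
grip_force: 50.9
```

Emit:
apply_moves(
  deltas=[
    [0,0,-0.05,0,0,0,0],
    [0,0.04,0,0,0,0,0],
    [0,0,0.02,0,0,0,0],
    [0,0,0,0,0,0,0],
  ],
)

```text
time: 25.85
tool_pos: [504.0, 72.3, 90.2]
tcp_rot: [-180.0, 12.1, 88.9]
ft_force: [-0.6, 0.4, 1.3]
finger_gap: 19.0
grip_force: 49.9
```

```bash
python3 - <<'E'
from h import *
st=sense();print(M_.inv().apply(st["tool_pos"]-O_),st["ft_force"],st["wrist_torque"])
E
```

```text
[-0.25240388  0.08520435 20.69776631] [-0.59915395  0.37725088  1.3034412 ] [ 0.12852217  0.12507724 -0.05088906]
```

Light contact, centred. Release gently and withdraw.

Emit:
apply_moves(
  deltas=[
    [0,0,0,0,0,0,0.23],
    [0,0,0,0,0,0,0.26],
    [0,0,0,0,0,0,0.3],
    [0,0,0,0,0,0,0.4],
    [0,0,0,0,0,0,0.4],
    [0,0,-0.4,0,0,0,0.4],
    [0,0,-0.8,0,0,0,0.4],
    [0,0,-0.8,0,0,0,0.4],
  ],
  grip_force=20,
)

```text
time: 26.85
tool_pos: [504.2, 85.1, 150.1]
tcp_rot: [-180.0, 12.0, 88.9]
ft_force: [0.2, -0.2, -0.3]
finger_gap: 33.9
grip_force: 0.0
```

Emit:
apply_moves(
  deltas=[
    [0,0,-0.9,0,0,0,0.4],
    [0,0,-0.9,0,0,0,0.4],
    [0,0,-0.9,0,0,0,0.4],
    [0,0,-0.9,0,0,0,0.4],
    [0,0,-0.5,0,0,0,0.4],
    [0,0,0,0,0,0,0.4],
  ],
)

```text
time: 27.6
tool_pos: [505.4, 110.9, 270.4]
tcp_rot: [179.9, 12.0, 88.9]
ft_force: [-0.0, -0.3, 0.8]
finger_gap: 34.4
grip_force: 0.0
```

```bash
python3 - <<'E'
from h import *
st=sense();print(M_.inv().apply(st["tool_pos"]-O_),st["ft_force"],st["finger_gap"],st["time"])
ims={n:np.ascontiguousarray(snapshot(n)[:,:,::-1]) for n in("wrist","top","scene")}
for n,i in ims.items():
    cv2.imwrite(f"pics/{n}8.png",i);C=cam(n,st)
    hs=cv2.cvtColor(i,cv2.COLOR_BGR2HSV);bl=(hs[:,:,0]>105)&(hs[:,:,0]<130)&(hs[:,:,1]>120)&(hs[:,:,2]>40)
    nz=M_.as_matrix()[:,2]
    for b in blobs(bl,20):
        o,d=ray(C,b[0]);c=sp(0,0,15);x=o+d*((c-o)@nz)/(d@nz);v=M_.inv().apply(x-O_)
        if abs(v[0])<60 and abs(v[1])<130: print(n,b,v.round(1))
p=M_.inv().apply(st["tool_pos"]-O_)
a=1.75
plan([(sp(85-145*np.cos(a),0,p[2]),TR,1),(sp(85-145*np.cos(a),0,29+145*np.sin(a)),TR,3)])
E
```

```text
[  0.29844299   0.25599566 205.0015002 ] [-0.03099824 -0.32230535  0.8218439 ] 34.35614139807412 27.6
wrist (array([320. ,  76.7]), [309, 67, 23, 20, 382]) [-1.7 97.5 15. ]
wrist (array([320.2, 197.4]), [309, 148, 24, 87, 1189]) [ -1.5 -25.7  15. ]
top (array([295.5, 236.7]), [268, 231, 43, 13, 267]) [ -1.9 -32.7  15. ]
top (array([234.9, 237.3]), [232, 235, 6, 5, 23]) [-6.8 97.8 15. ]
scene (array([317.1, 235.2]), [295, 215, 42, 43, 539]) [ -4.2 -21.   15. ]
scene (array([265.7, 281.4]), [259, 275, 14, 14, 149]) [-1.5 98.2 15. ]
-> [615.9 108.3 270.5] rows 4
[0,0.93,-0.03,-0.01,0,0.01]
[-0.01,0.93,-0.02,-0.01,0,0.01]
[0,0.93,-0.02,-0.01,0,0.01]
[0,0.93,-0.03,-0.01,0,0.01]
-> [615.8 101.4 237.9] rows 3
[0,0,0.37,0,0,0]
[0,0,0.37,0,0,0]
[0,0,0.37,0,0,0]
end [615.7 101.4 238. ] [180.   12.1  88.8]
```

Emit:
apply_moves(
  deltas=[
    [0,0.93,-0.03,0,0,0,0.4],
    [0,0.93,-0.02,0,0,0,0.4],
    [0,0.93,-0.02,0,0,0,0.4],
    [0,0.93,-0.03,0,0,0,0.4],
    [0,0,0.1,0,0,0,0.4],
    [0,0,0.4,0,0,0,0.4],
    [0,0,0.4,0,0,0,0.4],
    [0,0,0.21,0,0,0,0.4],
  ],
)

```text
time: 28.75
tool_pos: [615.1, 101.9, 237.6]
tcp_rot: [-179.8, 12.1, 89.0]
ft_force: [0.3, -0.1, -0.4]
finger_gap: 33.9
grip_force: 0.0
```

Emit:
apply_moves(
  deltas=[
    [0,0,0,0,0,0,0.2],
    [0,0,0,0,0,0,0],
    [0,0,0,0,0,0,0],
    [0,0,0,0,0,0,0],
  ],
  grip_force=40,
)

```text
time: 29.25
tool_pos: [616.1, 102.1, 239.3]
tcp_rot: [-179.9, 12.1, 89.0]
ft_force: [-1.1, -1.7, -2.0]
finger_gap: 9.5
grip_force: 39.0
```

```bash
python3 - <<'E'
from h import *
st=sense();p=M_.inv().apply(st["tool_pos"]-O_);print(p)
a0=np.arctan2(p[2]-29,85-p[0]);print(a0,np.hypot(p[2]-29,85-p[0]))
th=np.linspace(a0,-0.01,18)[1:]
plan([(sp(85-145*np.cos(a),p[1],29+145*np.sin(a)),TR,1) for a in th])
E
```

```text
[111.14221866   0.45743513 173.22196166]
1.7501131182262928 146.5721318042071
-> [600.9 102.5 239.7] rows 1
[0,-0.51,-0.01,-0.01,0.01,0.03]
-> [585.9 102.9 240. ] rows 1
[0,-0.5,-0.01,0,0,0]
-> [571.  103.  238.9] rows 1
[0,-0.49,0.04,0,0,0]
-> [556.2 102.7 236.2] rows 1
[0,-0.5,0.09,0,0,0]
-> [541.8 102.1 232. ] rows 1
[0,-0.48,0.14,0,0,0]
-> [527.9 101.2 226.5] rows 1
[0,-0.46,0.19,0,0,0]
-> [514.7 100.  219.5] rows 1
[0,-0.44,0.24,0,0,0]
-> [502.2  98.5 211.3] rows 1
[0,-0.41,0.28,0,0,0]
-> [490.7  96.8 201.8] rows 1
[0,-0.38,0.32,0,0,0]
-> [480.2  94.7 191.2] rows 1
[0,-0.35,0.36,0,0,0]
-> [471.   92.5 179.6] rows 1
[0,-0.31,0.39,0,0,0]
-> [462.9  90.  167.2] rows 1
[0,-0.27,0.43,0,0,0]
-> [456.3  87.3 154. ] rows 1
[0,-0.22,0.45,0,0,0]
-> [451.   84.5 140.3] rows 1
[0,-0.17,0.47,0,0,0]
-> [447.3  81.5 126. ] rows 1
[0,-0.12,0.48,0,0,0]
-> [445.   78.5 111.5] rows 1
[0,-0.07,0.5,0,0,0]
-> [444.4  75.4  96.8] rows 1
[0,-0.02,0.5,0,0,0]
end [444.5  75.3  96.7] [-180.    12.    88.8]
```

Emit:
apply_moves(
  deltas=[
    [0,-0.51,-0.04,0,0,0,0],
    [0,-0.5,-0.01,0,0,0,0],
    [0,-0.49,0.04,0,0,0,0],
    [0,-0.5,0.09,0,0,0,0],
    [0,-0.48,0.14,0,0,0,0],
    [0,-0.46,0.19,0,0,0,0],
  ],
)

```text
time: 30.0
tool_pos: [529.1, 101.6, 229.2]
tcp_rot: [179.8, 12.0, 88.9]
ft_force: [6.7, -1.3, -6.7]
finger_gap: 9.2
grip_force: 39.2
```

Emit:
apply_moves(
  deltas=[
    [0,-0.44,0.24,0,0,0,0],
    [0,-0.41,0.28,0,0,0,0],
    [0,-0.38,0.32,0,0,0,0],
    [0,-0.35,0.36,0,0,0,0],
    [0,-0.31,0.39,0,0,0,0],
    [0,-0.27,0.43,0,0,0,0],
  ],
)

```text
time: 30.75
tool_pos: [463.7, 90.1, 169.1]
tcp_rot: [179.9, 12.0, 88.9]
ft_force: [-2.7, 2.3, 3.2]
finger_gap: 9.9
grip_force: 41.1
```

Emit:
apply_moves(
  deltas=[
    [0,-0.22,0.45,0,0,0,0],
    [0,-0.17,0.47,0,0,0,0],
    [0,-0.12,0.48,0,0,0,0],
    [0,-0.04,0.25,0,0,0,0],
    [0,-0.03,0.2,0,0,0,0],
    [0,0,0,0,0,0,0],
  ],
)

```text
time: 31.5
tool_pos: [445.5, 78.4, 113.4]
tcp_rot: [-180.0, 12.0, 88.9]
ft_force: [5.0, 2.1, -1.3]
finger_gap: 9.3
grip_force: 40.1
```

```bash
python3 - <<'E'
from h import *
st=sense();p=M_.inv().apply(st["tool_pos"]-O_);print(p,st["ft_force"],st["finger_gap"],np.arctan2(p[2]-29,85-p[0]))
E
```

```text
[-5.89266472e+01  7.94621092e-03  4.43591674e+01] [ 4.97902454  2.07570775 -1.26199762] 9.345617740148285 0.10631289423852551
```

Emit:
apply_moves(
  deltas=[
    [0,-0.02,0.2,0,0,0,0],
    [0,-0.01,0.2,0,0,0,0],
    [0,0,0.1,0,0,0,0],
    [0,0,0,0,0,0,0],
  ],
)

```text
time: 32.0
tool_pos: [444.8, 75.6, 100.1]
tcp_rot: [180.0, 12.0, 88.9]
ft_force: [0.8, 2.8, 11.0]
finger_gap: 9.3
grip_force: 41.4
```

Emit:
apply_moves(
  deltas=[
    [0,0,0.04,0,0,0,0],
    [0,0,0,0,0,0,0],
  ],
)

```text
time: 32.25
tool_pos: [444.9, 75.6, 100.0]
tcp_rot: [180.0, 12.0, 88.9]
ft_force: [-4.6, 4.0, 19.5]
finger_gap: 9.0
grip_force: 42.3
```

Emit:
apply_moves(
  deltas=[
    [0,0,0,0,0,0,0.2],
    [0,0,0,0,0,0,0.35],
    [0,0,0,0,0,0,0.35],
    [0,0,-0.4,0,0,0,0.35],
    [0,0,-0.8,0,0,0,0.35],
    [0,0,-0.9,0,0,0,0.35],
    [0,0,-0.9,0,0,0,0.35],
    [0,0,-0.9,0,0,0,0.35],
  ],
)

```text
time: 33.25
tool_pos: [444.8, 99.8, 214.1]
tcp_rot: [-180.0, 12.0, 88.9]
ft_force: [-0.1, -0.2, 0.1]
finger_gap: 29.8
grip_force: 0.0
```

Emit:
apply_moves(
  deltas=[
    [0,0,-0.9,0,0,0,0.35],
    [-0.5,0,-0.9,0,0,0,0.35],
    [-0.9,0,0,0,0,0,0.35],
    [0,0,0,0,0,0,0.35],
  ],
)

```text
time: 33.75
tool_pos: [444.7, 69.0, 275.6]
tcp_rot: [179.9, 12.0, 88.8]
ft_force: [0.2, 0.6, 0.6]
finger_gap: 29.8
grip_force: 0.0
```

```bash
python3 - <<'E'
from h import *
st=sense();print(st["tool_pos"],st["ft_force"],st["finger_gap"],st["time"])
nz=M_.as_matrix()[:,2]
for n in("wrist","top","scene"):
    i=np.ascontiguousarray(snapshot(n)[:,:,::-1]);cv2.imwrite(f"pics/{n}9.png",i);C=cam(n,st)
    hs=cv2.cvtColor(i,cv2.COLOR_BGR2HSV);bl=(hs[:,:,0]>105)&(hs[:,:,0]<130)&(hs[:,:,1]>120)&(hs[:,:,2]>40)
    for z,m,l in((15,bl,"blue"),(34,i.max(2)<45,"dark")):
        for b in blobs(m,20):
            o,d=ray(C,b[0]);c=sp(0,0,z);x=o+d*((c-o)@nz)/(d@nz);v=M_.inv().apply(x-O_)
            if abs(v[0])<85 and abs(v[1])<130: print(n,l,b[0],b[1][2:],v.round(1))
    if n!="wrist":
        print("sleeve expected px",proj(C,sp(-60,0,34)).round(1))
E
```

```text
[444.65035437  69.01069655 275.63083164] [0.20576303 0.59316735 0.56685654] 29.8192321216509 33.75
wrist blue [385.   25.2] [25, 24, 469] [-1.7 98.  15. ]
wrist blue [376.2 158.2] [27, 94, 1372] [ -3.3 -25.2  15. ]
wrist dark [389.5  58.2] [46, 11, 409] [ 0.3 67.8 34. ]
wrist dark [316.2  82.2] [3, 9, 22] [-64.9  47.8  34. ]
wrist dark [326.   81.9] [3, 9, 25] [-56.   48.1  34. ]
wrist dark [362.1  87.8] [21, 14, 249] [-23.  43.  34.]
wrist dark [401.2  87.4] [19, 14, 240] [12.6 43.3 34. ]
wrist dark [321.5 135.2] [11, 54, 449] [-60.1   0.4  34. ]
wrist dark [357.7 173.3] [16, 15, 197] [-24.3 -36.8  34. ]
wrist dark [396.  174.1] [15, 15, 181] [ 13.7 -37.7  34. ]
wrist dark [381.1 203.9] [39, 8, 234] [  0.7 -68.8  34. ]
top blue [234.3 235. ] [8, 9, 55] [-2.  99.2 15. ]
top blue [294.9 236.7] [42, 13, 254] [ -1.9 -31.4  15. ]
top dark [261.9 226.3] [8, 8, 54] [18. 32. 34.]
top dark [303.2 226.8] [7, 7, 40] [ 18.9 -53.4  34. ]
top dark [243.4 240. ] [7, 24, 65] [-10.5  70.8  34. ]
top dark [309.7 237.5] [4, 19, 49] [ -1.6 -66.9  34. ]
top dark [302.6 246.4] [6, 6, 33] [-19.4 -52.9  34. ]
sleeve expected px [276.4 266.1]
scene blue [317.1 235.2] [42, 43, 539] [ -4.2 -21.   15. ]
scene blue [265.7 281.4] [14, 14, 149] [-1.5 98.2 15. ]
scene dark [330.1 209.2] [20, 12, 85] [  3.3 -67.9  34. ]
scene dark [314.2 222.4] [8, 6, 29] [  5.4 -28.7  34. ]
scene dark [332.1 244.5] [24, 32, 340] [-52.1  -7.6  34. ]
scene dark [275.8 258.7] [20, 18, 142] [ 3.4 65.3 34. ]
scene dark [298.3 267.9] [16, 10, 92] [-39.4  58.1  34. ]
sleeve expected px [332.8 249.6]
```

```bash
python3 - <<'E'
from h import *
for f in("scene0","scene9"):
    i=cv2.imread(f"pics/{f}.png");print(f,[(b[0],b[1][2:]) for b in blobs(i.max(2)<45,50) if 290<b[0][0]<350 and 200<b[0][1]<275])
for f in("top2","top9"):
    t=cv2.imread(f"pics/{f}.png").astype(float).mean(2);m=np.zeros(t.shape,np.uint8);m[152:196,322:404]=(abs(cv2.GaussianBlur(t,(3,3),0)-152)>7)[152:196,322:404]
    m=cv2.morphologyEx(m,cv2.MORPH_CLOSE,np.ones((5,5)));print(f,cv2.minAreaRect(max(cv2.findContours(m,0,2)[0],key=cv2.contourArea)))
E
```

```text
scene0 [(array([330. , 208.3]), [19, 12, 93]), (array([315.9, 226.2]), [12, 13, 97]), (array([331.2, 243.1]), [24, 30, 345]), (array([298.5, 267.2]), [15, 8, 72])]
scene9 [(array([330.1, 209.2]), [20, 12, 85]), (array([332.1, 244.5]), [24, 32, 340]), (array([298.3, 267.9]), [16, 10, 92])]
top2 ((363.05157470703125, 174.0755615234375), (66.0914306640625, 26.908803939819336), 1.2188751697540283)
top9 ((363.0525817871094, 174.15892028808594), (66.1452407836914, 25.86247444152832), 2.2457425594329834)
```

```bash
python3 -c "
from bench import hand_in
print(hand_in())"
```

```text
the job is handed in; nothing more can be done
None
```

The job is done and handed in at about 34 s: the tweezers lie lengthwise in the dish, the handpiece is centred in both saddles with its nozzle at the low end, and the bail is shut; final pictures matched the shut position, with no verdict returned.

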